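# Flip the stop away and spring-clamp a blank to the marking-out stand

### The arm

A 6-joint arm with a two-finger parallel gripper is mounted at the origin on the work surface. World frame = base frame: x ahead of the robot, y to its left, z up, the work surface at z = 0. Lengths are in m, angles in rad, forces in N, time in s.
With the tool pointing down it reaches from about 0.25 to 0.725 m from the base axis. Payload 4 kg.
Tool frame: the origin (TCP) lies on the centre line of the jaws, within the pads' length; the fingertips stand 14 mm ahead of it and the grasp point (between the pads) lies 5 mm behind it; z points along the fingers, x is the direction in which the jaws open and shut, and the axes are right-handed (so a half turn about z gives the same grasp; the last joint's range is limited). The gripper opens to 85 mm and grips with 20 to 120 N. Pads are 22 mm wide; open, the fingers measure 114 mm over their backs; the gripper's body (76 mm by 85 mm) begins 54 mm behind the grasp point. The pads swing forward as they close: fully open they stand 13 mm farther back than shut.
Start: joints at [0, 0.241, 0.005, 1.335, 0, 1.571], TCP at [0.5, -0, 0.245] pointing down, gripper open.
Joint ranges: [-2.72, 2.72], [-1.05, 1.87], [-1.09, 1.28], [-1.99, 2.15], [-1.42, 1.44], [-3.14, 3.14]. Speed limits (rad/s): [2.79, 2.79, 3.14, 3.14, 3.14, 3.14].

### API

Orientations are given as a unit quaternion [x, y, z, w].
In Python, from workcell import bot gives the robot as it stands.
- The arm moves only by the tool play_rows, never from a script. Its argument "motion" is a list of rows, each an object with "fingers": the closure, from -1 (fully open) to 1 (shut), so that 0 is half open; "translation": the shift along the tool's x, y, z in cm, a list of three; "roll": the turn about the tool's z in degrees. A call has 1 to 20 rows; each row is the pose to reach, as a shift and turn from the pose commanded when the call began, along the tool's axes at that moment; what a row does not reach only later rows make up. A row lasts 1/12 s, in which the tool goes at most 41.7 mm and 7.16 degrees, less where a joint would pass 70% of its speed; a pose out of reach is approached as far as the arm can. A call with a gripper value outside its range is refused whole. The fingers move at their own pace and stop on an object; the grip force is fixed at half the most. Time passes only in rows, so rows that repeat a pose let the fingers close. It gives the time, the measured TCP pose, the force and the opening at its end, in the units of the state.
- bot.get_obs(): the state, without advancing time (a new reading comes with each control period).
- bot.camera(name): name is "scene" or "side" or "wrist"; returns a dict with "pixels" (420x560x3 uint8, red, green, blue), "intrinsics" (3x3 intrinsics, pixels), "k1" (the pictures are not rectified: a ray, as slopes to the right and down, at radius r is drawn at 1 + k1 r^2 times it, then the intrinsics apply), "world_to_cam" (4x4, takes a point from world to camera coordinates). Camera axes: x right, y down, z forward; pixel columns grow to the right and rows downward; lengths in m; the calibration is good to about 2 mm. A picture is of the moment at which its call begins. There is no depth.
- bot.job_done(): hands the job in, once; it reports no verdict.
The state is a dict: "clock": time; "joint_pos": joint angles; "joint_vel": joint speeds; "tau": joint torques, N m; "eef_pos": TCP position; "tool_rot": TCP orientation; "ft_force": force on the tool from outside, world axes, zero at the start; "ft_torque": the same for the moment, N m; "grip_width": finger opening in m.
Only numpy, scipy, OpenCV 4.12 (cv2) and the standard library are available. Lean on these libraries where they do the work, as an engineer would, in place of code of your own. Each camera call takes 0.05 s, during which the arm holds its last target. There are 200 camera calls.

### The job

The flat metal blank is standing in the slot of the marking-out stand. Swing the stand's hinged stop up and over to the back until it stays open by itself; then take the spring clamp off its parking rail by squeezing its handles and let it close over the middle of the blank's top edge, pinching the blank and the stand's back plate together, with the clamp upright and square to the blank and its rubber pads well down over the edge. Leave the blank standing in its slot and do not disturb the hammer, try square and cup.

Things in the scene. Friction and masses are not known exactly. Their poses are not given: they have to be found in the camera images.
- stand: Fixed blue-painted stand, foot 140 x 160 x 12 mm. Origin: underside, below the middle of the back plate; x = the plate's normal to the blank's side (within 0.35 rad of world x), y along the plate, z up. Plate 8 mm thick (x -4 to 4), 140 wide, top z 112. The blank's slot: x 4 to 11 mm, floor z 12, then a 6 mm lip, top z 40. Behind the plate 6 mm gussets at y -57 and 57 reach x -40.
- stop (a joint): Angle of the stand's hinged stop, a U-shaped steel frame, rad. 0 = closed, level over the blank's top edge (its cross strip 3 mm above it). Grows as the bar is lifted and swung up and over to the stand's -x side. Balance point about 1.57: short of it it falls shut, beyond it falls back to its limit at 2.75 and stays. 0.18 kg; lifting the bar takes about 1.2 N.
- stop_bar (a point): Middle of the stop's round lifting bar, 12 mm diameter, 144 mm long along the stand's y, 95 mm from the hinge line; at the stand's x 65, z 125 mm when closed. The frame's side arms are at y -66 and 66; its cross strip's near edge is 46 mm from the bar's centre; 80 mm free below. The bar may turn between fingers that pinch it.
- stop_hinge (a point): Middle of the stop's hinge line, which runs along the stand's y; at the stand's x -30, z 125 mm.
- blank: Loose flat aluminium blank with two dark round holes, 5 mm thick (x) x 120 mm wide (y) x 105 mm high (z), 0.25 kg, standing upright in the stand's slot, up to 15 mm off the stand's middle. Origin: centre of its lower edge; axes as the stand's.
- blank_top (a point): Middle of the blank's top edge (axes: x its normal away from the back plate, y along the edge, z up), 117 mm above the bench, 5 mm above the back plate's top. Blank and plate together are 13 mm thick pinched (15 mm at most when loose), centred about 5 mm to the -x side of this point.
- rail: Fixed wooden parking rail: foot 110 x 180 x 12 mm and an upright strip 12 mm thick (x), 170 mm long (y), top edge at z 85 mm. Origin: underside, below the middle of the strip. Its x lies within 0.35 rad of world x.
- clamp: Loose spring clamp, 121 mm tall, 32 mm wide, 0.16 kg, parked over the rail's edge, jaws down, handles up, pivot 25 mm above the edge. Origin: on the pivot, about half-way up; x = the way handles and jaws move (across the rail's strip), y = pivot axis, z towards the handles. The frame is the +x lever's: it tips up to 0.25 rad when squeezed. Squeeze the handles along x, from above.
- clamp_grip (a point): Midway between the clamp's two round black handle ends, 60 mm above the pivot, 105 mm above the mouth. Each end is a bar of 14 mm diameter, 32 mm long along y; 64 mm over their outsides as parked. Squeezing to 34 mm (10 to 13 N, then an end stop) opens the jaws fully; the clamp hangs safely from the squeezed handles. The point belongs to the +x lever and moves with it.
- clamp_mouth (a point): Midway between the two rubber jaw pads as parked, 45 mm below the pivot: pads 24 mm wide (y), 18 mm tall, reaching 9 mm below this point. Pads 12 mm apart as parked, 34 mm when fully squeezed; let go, a spring shuts them with about 13 N. The point belongs to the +x lever: squeezed, it moves up to 11 mm along x.
- clamp_jaw (a joint): Angle of the clamp's -x lever to its +x lever, rad: 0 as parked on the 12 mm rail, grows as the handles are squeezed, 0.5 fully open, -0.26 shut on nothing, about 0.03 when closed over blank and plate.
- hammer: Bystander: hammer, 260 mm long, lying between stand and rail. Leave alone.
- square: Bystander: try square with a wooden stock, 150 mm, lying on the left of the bench. Leave alone.
- cup: Bystander: blue cup, 80 mm diameter, 110 mm high. Leave alone.
Things that resemble listed ones, but are neither listed nor needed, are in the scene too. Leave any red or turquoise look-alike of the stand alone.

How it is judged:
On the way, in this order (a step that is already met when the one before it is completed fails the run):
1. the stop has been swung over its balance point and rests open, with the clamp still on its rail (value of joint stop above 2.4 rad and velocity of joint stop between -0.3 and 0.3 rad/s and distance of clamp from where it was at the start of the episode below 0.02 m), for 0.2 s.
2. the clamp is squeezed open and carried clear of the rail (value of joint clamp_jaw above 0.2 rad and distance of clamp from where it was at the start of the episode above 0.05 m and value of joint stop above 2.2 rad), for 0.1 s.
At the end, for the whole second after the job is handed in: Stop open (over 2.2 rad). Clamp at rest on the blank's top edge: pads within 20 mm of its middle and 10 to 36 mm below it, pressing blank and stand over 3 N each, within 0.3 rad of upright and square. Blank in its slot: lifted under 6 mm, tilted under 0.12 rad, within 35 mm of the stand's middle (value of joint stop above 2.2 rad and y of clamp_mouth in the frame of blank_top between -0.02 and 0.02 m and z of clamp_mouth in the frame of blank_top between -0.036 and -0.01 m and contact force between clamp and blank above 3 N and contact force between clamp and stand above 3 N and angle between clamp's own z axis and vertical below 0.3 rad and angle between the x axis of clamp and the x axis of blank, either way round below 0.3 rad and linear speed of each of clamp, blank below 0.02 m/s and angle between blank's own z axis and vertical below 0.12 rad and z of blank in the frame of stand below 0.018 m and y of blank in the frame of stand between -0.035 and 0.035 m); the robot touches nothing.
It fails at once if the hammer is pushed more than 30 mm (distance of hammer from where it was at the start of the episode above 0.03 m).
It fails at once if the square is pushed more than 30 mm (distance of square from where it was at the start of the episode above 0.03 m).
It fails at once if the cup is pushed more than 30 mm (distance of cup from where it was at the start of the episode above 0.03 m).
It fails at once if the blank is lifted out of its slot (z of blank in the frame of stand above 0.035 m).
It also fails if it takes over 56 s, if anything falls off the work surface, if the arm or the gripper's body presses on something with over 40 N, if the wrist force passes 120 N, or if a joint passes its speed limit or range.

## Working session

There is one attempt and no reset: what is moved stays moved. The work goes in short steps, Python scripts to look and compute and a tool call to move; the robot and the scene stay as the last step left them, time stands still between calls to the robot, and variables do not carry over. Pictures are saved under pics/ and viewed, about 8 in all and at most 12, crops included, and the job is handed in when it is done.

Besides the shell and the picture viewer there is one more tool, called after "Call:" as name(argument=value, ...), one argument or row to a line, values as JSON. play_rows: Moves the arm, as the interface text tells. Its arguments: {"type":"object","properties":{"motion":{"type":"array","items":{"type":"object","properties":{"fingers":{"type":"number"},"translation":{"type":"array","items":{"type":"number"}},"roll":{"type":"number"}}}}},"required":["motion"]}

```bash
mkdir -p pics; cat > h.py <<'E'
import numpy as np, cv2
from workcell import bot
def cam(n):
    c=bot.camera(n); return c
def save(c,name): cv2.imwrite('pics/'+name,cv2.cvtColor(np.asarray(c['pixels']),cv2.COLOR_RGB2BGR))
def ray(c,u,v):
    K=np.array(c['intrinsics']);T=np.array(c['world_to_cam']);k=c['k1']
    d=np.array([(u-K[0,2])/K[0,0],(v-K[1,2])/K[1,1]]);s=d.copy()
    for _ in range(20): s=d/(1+k*(s@s))
    R=T[:3,:3];return -R.T@T[:3,3], R.T@np.array([s[0],s[1],1.])
def onz(c,u,v,z):
    o,d=ray(c,u,v);return o+d*(z-o[2])/d[2]
def tri(c1,p1,c2,p2):
    o1,d1=ray(c1,*p1);o2,d2=ray(c2,*p2)
    t=np.linalg.lstsq(np.stack([d1,-d2],1),o2-o1,rcond=None)[0]
    a=o1+d1*t[0];b=o2+d2*t[1];return (a+b)/2,np.linalg.norm(a-b)
def proj(c,P):
    K=np.array(c['intrinsics']);T=np.array(c['world_to_cam'])
    q=T[:3,:3]@np.asarray(P,float)+T[:3,3];s=q[:2]/q[2];s=s*(1+c['k1']*(s@s))
    return np.array([K[0,0]*s[0]+K[0,2],K[1,1]*s[1]+K[1,2]])
E
python3 - <<'E'
from h import *
import pickle
cs={n:cam(n) for n in('scene','side','wrist')}
pickle.dump(cs,open('c0.pkl','wb'))
for n,c in cs.items():
    save(c,n+'0.png'); o,d=ray(c,280,210);print(n,o.round(3),d.round(2),c['k1'])
E
```

```text
scene [1.228 0.277 0.899] [-0.64 -0.26 -0.73] -0.10788404561247905
side [0.142 0.873 0.959] [ 0.32 -0.68 -0.66] 0.02176146348900358
wrist [0.5   0.079 0.375] [ 0.   -0.31 -0.95] -0.037693881602550945
```

View pics/scene0.png

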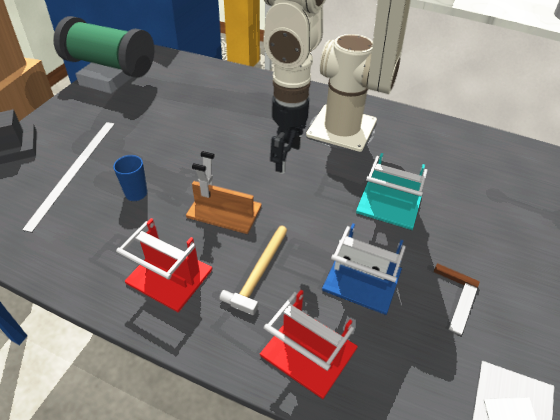

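View pics/side0.png

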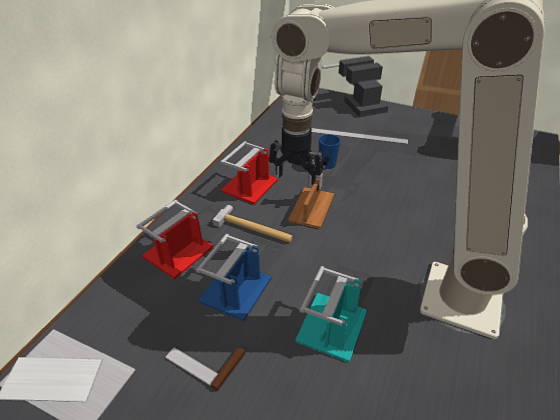

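The blue stand at scene (365,272) / side (235,285) is the one meant. It is blue, holds a blank with two dark holes, and its look-alikes at scene (390,200), (168,270) and (308,345) are turquoise, red and red. The parked clamp is at scene (203,178) on the orange rail at (225,208). I'll confirm these in one enlarged composite.

```bash
python3 - <<'E'
from h import *
import pickle
cs=pickle.load(open('c0.pkl','rb'))
def crop(n,x,y,w,h):
    im=cv2.cvtColor(np.asarray(cs[n]['pixels']),cv2.COLOR_RGB2BGR)[y:y+h,x:x+w]
    im=cv2.resize(im,(400,300),interpolation=cv2.INTER_CUBIC)
    for i in range(0,w,10): cv2.line(im,(i*400//w,0),(i*400//w,8 if i%50 else 16),(0,255,255),1)
    for i in range(0,h,10): cv2.line(im,(0,i*300//h),(8,i*300//h),(0,255,255),1)
    return im
a=np.vstack([np.hstack([crop('scene',310,220,120,90),crop('side',185,228,120,90)]),np.hstack([crop('scene',170,145,120,90),crop('side',270,145,120,90)])])
cv2.imwrite('pics/comp.png',a)
# feet
for n in('scene','side'):
    hsv=cv2.cvtColor(np.asarray(cs[n]['pixels']),cv2.COLOR_RGB2HSV)
    for nm,lo,hi,(x,y,w,h) in (('blue',(105,120,60),(122,255,255),(310,220,120,95) if n=='scene' else (185,228,120,100)),('orange',(8,120,90),(18,255,255),(170,145,120,95) if n=='scene' else(270,145,90,90))):
        m=cv2.inRange(hsv,lo,hi); z=np.zeros_like(m); z[y:y+h,x:x+w]=m[y:y+h,x:x+w]
        cn=max(cv2.findContours(z,0,2)[0],key=cv2.contourArea)
        hl=cv2.convexHull(cn); ap=cv2.approxPolyDP(hl,2.5,True)[:,0]
        print(n,nm,cv2.contourArea(cn),[(tuple(p.tolist()),onz(cs[n],*p,0.012)[:2].round(3).tolist()) for p in ap])
E
```

```text
scene blue 2042.0 [((401, 268), [0.504, 0.314]), ((386, 314), [0.645, 0.312]), ((322, 289), [0.641, 0.155]), ((334, 261), [0.551, 0.155])]
scene orange 2231.0 [((192, 183), [0.455, -0.31]), ((251, 195), [0.428, -0.133]), ((260, 203), [0.446, -0.097]), ((247, 233), [0.559, -0.081]), ((187, 217), [0.575, -0.253])]
side blue 2409.0 [((256, 246), [0.591, 0.073]), ((270, 279), [0.496, 0.17]), ((243, 320), [0.5, 0.321]), ((201, 303), [0.628, 0.322]), ((200, 297), [0.641, 0.306]), ((214, 279), [0.639, 0.237]), ((247, 247), [0.614, 0.088])]
side orange 1149.5 [((333, 193), [0.465, -0.268]), ((319, 228), [0.446, -0.082]), ((289, 220), [0.547, -0.076]), ((302, 190), [0.569, -0.238]), ((316, 179), [0.548, -0.318])]
```

View pics/comp.png

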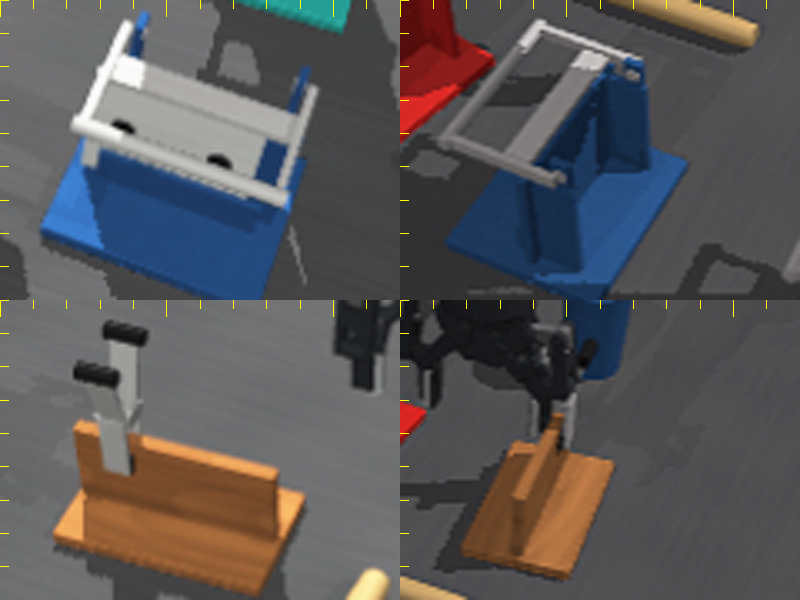

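The composite confirms both. Blue stand: holed blank behind the closed frame, bar from (334,257) to (395,280) in scene and (227,235) to (199,270) in side. Clamp: black handles at (208,155) and (199,167) in scene. Next I'll compute positions.

```bash
python3 - <<'E'
from h import *
import pickle
cs=pickle.load(open('c0.pkl','rb'));s,d=cs['scene'],cs['side']
for nm,a,b,z in(('bar-y',(334,257.5),(227,235.5),.125),('bar+y',(395.5,280),(199.4,270.3),.125)):
    p,e=tri(s,a,d,b);print(nm,p.round(4),round(e,4),onz(s,*a,z).round(4),onz(d,*b,z).round(4))
for nm,a in(('handle -x',(207.8,155.2)),('handle +x',(199.1,167.5))): print(nm,onz(s,*a,.17).round(4))
for nm,a in(('railtop -y',(192.5,182.5)),('railtop +y',(253.4,196))): print(nm,onz(s,*a,.085).round(4))
# blank top edge ends via light grey - strip ends; blank holes
o=bot.get_obs();print(o['eef_pos'],o['tool_rot'],o['grip_width'],o['clock'])
E
```

```text
bar-y [0.6279 0.1668 0.125 ] 0.0011 [0.6283 0.1673 0.125 ] [0.6279 0.1662 0.125 ]
bar+y [0.6293 0.3045 0.1235] 0.0029 [0.6315 0.3056 0.125 ] [0.6281 0.304  0.125 ]
handle -x [ 0.4868 -0.2224  0.17  ]
handle +x [ 0.537  -0.2183  0.17  ]
railtop -y [ 0.516  -0.2612  0.085 ]
railtop +y [ 0.4944 -0.092   0.085 ]
[ 4.99528156e-01 -1.65594191e-05  2.44607314e-01] [ 9.99999646e-01 -2.50094421e-05 -8.40995416e-04  4.34627216e-06] 0.08493705387780154 0.15
```

Call:
play_rows(
  motion=[
    {"fingers":0.3,"translation":[0.5,-1,0]},
    {"fingers":0.3,"translation":[2,-4,0]},
    {"fingers":0.3,"translation":[4,-7.5,0]},
    {"fingers":0.3,"translation":[6,-11,0]},
    {"fingers":0.3,"translation":[8,-14.5,0]},
    {"fingers":0.3,"translation":[10,-18,0]},
    {"fingers":0.3,"translation":[12,-21.5,1]},
    {"fingers":0.3,"translation":[12.7,-23,3]},
    {"fingers":0.3,"translation":[12.9,-23.6,5]},
    {"fingers":0.3,"translation":[12.9,-23.6,6]},
    {"fingers":0.3,"translation":[12.9,-23.6,6]},
    {"fingers":0.3,"translation":[12.9,-23.6,6]},
  ],
)

```text
schema error: expected keys fingers, translation, roll
```

```bash
python3 - <<'E'
from h import *
import pickle
c=cam('wrist');save(c,'w1.png');pickle.dump(c,open('w1.pkl','wb'))
o=bot.get_obs();print(o['eef_pos'],o['tool_rot'],o['grip_width'])
for p in((.6285,.17,.125),(.6285,.236,.125),(.6285,.30,.125)):print(proj(c,p).round(1))
E
```

```text
[4.99631570e-01 1.55932423e-07 2.44721658e-01] [ 9.99999774e-01  3.92423590e-06 -6.71762536e-04  1.00657358e-05] 0.085189622884738
[493.7 -62. ]
[ 508.4 -192.4]
[ 519.  -324.3]
```

View pics/w1.png

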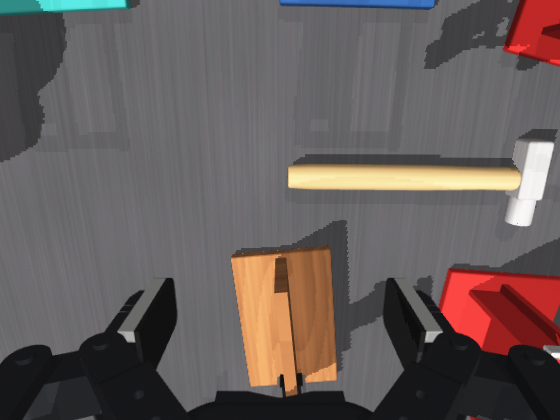

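The move was refused because the rows lacked "roll", so the arm is still at its start. The wrist view shows the rail foot edge at about (232,255)–(330,248) and the hammer at (290–550,180). I'll resend with roll.

Call:
play_rows(
  motion=[
    {"fingers":0.3,"roll":0,"translation":[0.5,-1,0]},
    {"fingers":0.3,"roll":0,"translation":[2,-4,0]},
    {"fingers":0.3,"roll":0,"translation":[4,-7.5,0]},
    {"fingers":0.3,"roll":0,"translation":[6,-11,0]},
    {"fingers":0.3,"roll":0,"translation":[8,-14.5,0]},
    {"fingers":0.3,"roll":0,"translation":[10,-18,0]},
    {"fingers":0.3,"roll":0,"translation":[12,-21.5,1]},
    {"fingers":0.3,"roll":0,"translation":[12.7,-23,3]},
    {"fingers":0.3,"roll":0,"translation":[12.9,-23.6,5]},
    {"fingers":0.3,"roll":0,"translation":[12.9,-23.6,6]},
    {"fingers":0.3,"roll":0,"translation":[12.9,-23.6,6]},
    {"fingers":0.3,"roll":0,"translation":[12.9,-23.6,6]},
  ],
)

```text
clock: 1.2
eef_pos: [0.6284, 0.2356, 0.1848]
tool_rot: [1.0, -0.0, -0.001, 0.0]
ft_force: [-0.1, -0.1, 0.8]
grip_width: 0.0298
```

```bash
python3 - <<'E'
from h import *
import pickle
c=cam('wrist');save(c,'w2.png');pickle.dump(c,open('w2.pkl','wb'))
o=bot.get_obs();print(o['eef_pos'],o['tool_rot'],o['grip_width'])
for p in((.6285,.17,.125),(.6285,.236,.125),(.6285,.30,.125)):print(proj(c,p).round(1))
E
```

```text
[0.62908032 0.23551772 0.18625738] [ 9.99999865e-01 -4.14958993e-04  3.01884778e-04 -8.41969509e-05] 0.030044017964722093
[278.8 336.7]
[278.8 238.9]
[278.7 123. ]
```

View pics/w2.png

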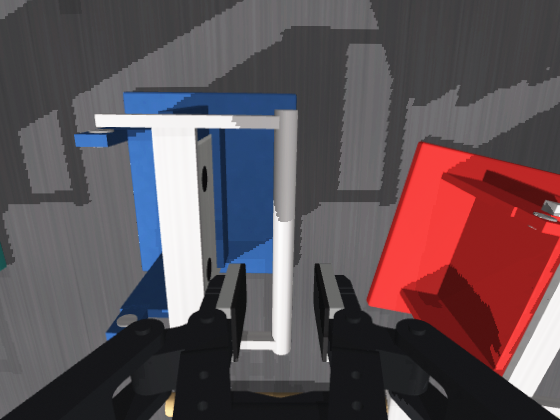

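The wrist view shows the bar centred at about column 285 (rows 112–354), between the fingers at 235 and 320. The cross strip is at column 180 and the red stand is well clear. The bar is about 2 mm further +x than I had it, so I'll descend and pinch.

Call:
play_rows(
  motion=[
    {"fingers":0.3,"roll":0,"translation":[0.1,0,1]},
    {"fingers":0.3,"roll":0,"translation":[0.2,0,2.5]},
    {"fingers":0.3,"roll":0,"translation":[0.2,0,4]},
    {"fingers":0.3,"roll":0,"translation":[0.2,0,5.5]},
    {"fingers":0.3,"roll":0,"translation":[0.2,0,6.3]},
    {"fingers":0.3,"roll":0,"translation":[0.2,0,6.3]},
    {"fingers":0.5,"roll":0,"translation":[0.2,0,6.3]},
    {"fingers":0.7,"roll":0,"translation":[0.2,0,6.3]},
    {"fingers":0.9,"roll":0,"translation":[0.2,0,6.3]},
    {"fingers":0.9,"roll":0,"translation":[0.2,0,6.3]},
    {"fingers":0.9,"roll":0,"translation":[0.2,0,6.3]},
  ],
)

```text
clock: 2.17
eef_pos: [0.6303, 0.2359, 0.1237]
tool_rot: [1.0, -0.0, -0.0, -0.0]
ft_force: [-6.3, -1.1, 4.5]
grip_width: 0.0098
```

Call:
play_rows(
  motion=[
    {"fingers":0.9,"roll":0,"translation":[-0.01,0,-0.47]},
    {"fingers":0.9,"roll":0,"translation":[-0.05,0,-0.95]},
    {"fingers":0.9,"roll":0,"translation":[-0.19,0,-1.89]},
    {"fingers":0.9,"roll":0,"translation":[-0.42,0,-2.81]},
    {"fingers":0.9,"roll":0,"translation":[-0.75,0,-3.7]},
    {"fingers":0.9,"roll":0,"translation":[-0.75,0,-3.7]},
  ],
)

```text
clock: 2.67
eef_pos: [0.6232, 0.236, 0.162]
tool_rot: [1.0, 0.0, 0.001, -0.0]
ft_force: [-2.7, -1.4, -3.9]
grip_width: 0.0097
```

```bash
python3 - <<'E'
from h import *
c=cam('scene');im=cv2.cvtColor(np.asarray(c['pixels']),cv2.COLOR_RGB2BGR)[170:320,290:490]
cv2.imwrite('pics/s3.png',cv2.resize(im,(800,600),interpolation=cv2.INTER_CUBIC))
E
```

```text
(no output)
```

View pics/s3.png

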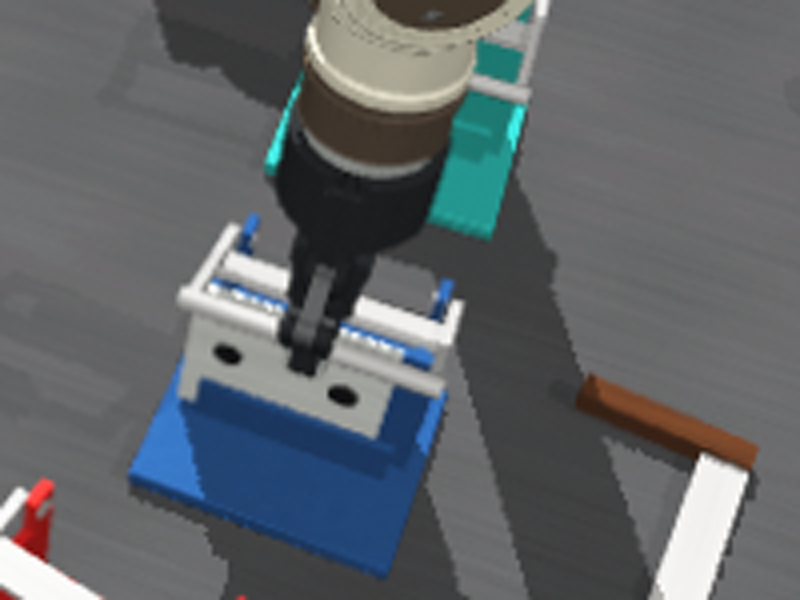

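The stop follows the pinched bar, with the bar at crop (310,340) and the blank left in its slot, so I'll carry on round the arc.

Call:
play_rows(
  motion=[
    {"fingers":0.9,"roll":0,"translation":[-0.41,0,-0.85]},
    {"fingers":0.9,"roll":0,"translation":[-0.91,0,-1.66]},
    {"fingers":0.9,"roll":0,"translation":[-1.48,0,-2.42]},
    {"fingers":0.9,"roll":0,"translation":[-2.13,0,-3.11]},
    {"fingers":0.9,"roll":0,"translation":[-2.84,0,-3.74]},
    {"fingers":0.9,"roll":0,"translation":[-3.62,0,-4.29]},
    {"fingers":0.9,"roll":0,"translation":[-4.44,0,-4.77]},
    {"fingers":0.9,"roll":0,"translation":[-5.31,0,-5.15]},
    {"fingers":0.9,"roll":0,"translation":[-6.21,0,-5.45]},
    {"fingers":0.9,"roll":0,"translation":[-7.14,0,-5.66]},
    {"fingers":0.9,"roll":0,"translation":[-8.08,0,-5.78]},
    {"fingers":0.9,"roll":0,"translation":[-9.03,0,-5.8]},
    {"fingers":0.9,"roll":0,"translation":[-9.97,0,-5.72]},
    {"fingers":0.9,"roll":0,"translation":[-10.91,0,-5.55]},
    {"fingers":0.9,"roll":0,"translation":[-11.82,0,-5.29]},
    {"fingers":0.9,"roll":0,"translation":[-12.7,0,-4.94]},
    {"fingers":0.9,"roll":0,"translation":[-13.55,0,-4.5]},
    {"fingers":0.9,"roll":0,"translation":[-14.34,0,-3.98]},
    {"fingers":0.9,"roll":0,"translation":[-14.34,0,-3.98]},
  ],
)

```text
clock: 4.3
eef_pos: [0.4775, 0.2381, 0.2024]
tool_rot: [1.0, 0.001, -0.0, -0.003]
ft_force: [-6.3, 3.8, 7.8]
grip_width: 0.0092
```

Call:
play_rows(
  motion=[
    {"fingers":0.4,"roll":0,"translation":[0,0,0]},
    {"fingers":0.2,"roll":0,"translation":[0,0,0]},
    {"fingers":0.0,"roll":0,"translation":[0,0,0]},
    {"fingers":0.0,"roll":0,"translation":[0,0,-1]},
    {"fingers":0.0,"roll":0,"translation":[0,0,-2.5]},
    {"fingers":0.0,"roll":0,"translation":[0,0,-4.5]},
    {"fingers":0.0,"roll":0,"translation":[0,0,-6.5]},
    {"fingers":0.0,"roll":0,"translation":[0,0,-8]},
    {"fingers":0.0,"roll":0,"translation":[0,0,-8]},
    {"fingers":0.0,"roll":0,"translation":[0,0,-8]},
  ],
)

```text
clock: 5.13
eef_pos: [0.4809, 0.2361, 0.2802]
tool_rot: [1.0, -0.0, 0.001, -0.001]
ft_force: [0.5, -0.2, -0.3]
grip_width: 0.0428
```

```bash
python3 - <<'E'
from h import *
import pickle
o=bot.get_obs();print(o['eef_pos'],o['tool_rot'],o['grip_width'])
cs={n:cam(n) for n in('scene','side','wrist')};pickle.dump(cs,open('c4.pkl','wb'))
def g(n,x,y,w,h):
    im=cv2.cvtColor(np.asarray(cs[n]['pixels']),cv2.COLOR_RGB2BGR)[y:y+h,x:x+w]
    return cv2.resize(im,(400,300),interpolation=cv2.INTER_CUBIC)
cv2.imwrite('pics/s4.png',np.vstack([np.hstack([g('scene',310,220,120,90),g('side',185,228,120,90)]),np.hstack([g('scene',170,145,120,90),g('wrist',0,0,560,420)])]))
E
```

```text
[0.48089036 0.23609811 0.28023546] [ 9.99999142e-01 -1.66692697e-04  1.19755306e-03 -5.04501580e-04] 0.04282717122416974
```

View pics/s4.png

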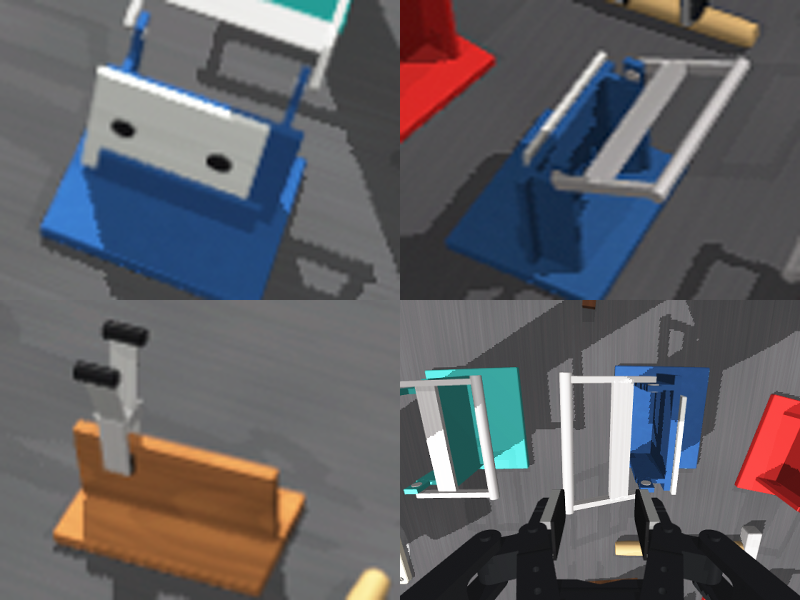

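The stop rests open at the back in every view and the blank still stands in its slot. Its top edge runs from scene (340,241) to (390,257), and the clamp is untouched on its rail. Next I'll work out blank_top and the grip point.

```bash
python3 - <<'E'
from h import *
import pickle
cs=pickle.load(open('c4.pkl','rb'));s,d,w=cs['scene'],cs['side'],cs['wrist']
for nm,a,b in(('-y',(340,241),(246.5,244.5)),('+y',(390.4,257),(223.4,276))):
    p,e=tri(s,a,d,b);print(nm,p.round(4),round(e,4),onz(s,*a,.117).round(4),onz(d,*b,.117).round(4))
im=np.asarray(w['pixels']).astype(int);m=((im.min(2)>185)*255).astype('uint8');z=np.zeros_like(m);z[110:290,365:410]=m[110:290,365:410]
cn=max(cv2.findContours(z,0,2)[0],key=cv2.contourArea);r=cv2.minAreaRect(cn);bp=cv2.boxPoints(r);print(r)
for p in bp: print(p.round(1),onz(w,*p,.117).round(4))
# clamp handles black mask, scene
im=np.asarray(cs['scene']['pixels']).astype(int)
m=((im.max(2)<45)*255).astype('uint8')[148:180,190:220]
for c in cv2.findContours(m,0,2)[0]:
    if cv2.contourArea(c)>15:
        M=cv2.moments(c);u=190+M['m10']/M['m00'];v=148+M['m01']/M['m00'];r=cv2.minAreaRect(c);print(u,v,r,onz(s,u,v,.17).round(4))
E
```

```text
-y [0.5689 0.1634 0.1132] 0.001 [0.5718 0.1636 0.117 ] [0.5671 0.1673 0.117 ]
+y [0.5686 0.2833 0.1136] 0.0062 [0.5692 0.2807 0.117 ] [0.5677 0.289  0.117 ]
((390.0205078125, 203.9451904296875), (7.295368194580078, 137.27781677246094), 6.519801616668701)
[378.6 271.7] [0.5694 0.1622 0.117 ]
[394.2 135.3] [0.5716 0.2829 0.117 ]
[401.4 136.2] [0.5775 0.2823 0.117 ]
[385.9 272.6] [0.576  0.1613 0.117 ]
198.078431372549 167.38235294117646 ((8.147059440612793, 19.411766052246094), (12.611852645874023, 3.6380343437194824), 14.03624439239502) [ 0.5376 -0.2208  0.17  ]
207.23383084577114 155.15422885572139 ((16.959999084472656, 7.279999732971191), (12.445079803466797, 4.242640972137451), 8.130102157592773) [ 0.4872 -0.2238  0.17  ]
```

Call:
play_rows(
  motion=[
    {"fingers":-1,"roll":0,"translation":[0.1,1,0]},
    {"fingers":-1,"roll":0,"translation":[0.2,3.5,0]},
    {"fingers":-1,"roll":0,"translation":[0.5,7,0]},
    {"fingers":-1,"roll":0,"translation":[0.8,10.5,0]},
    {"fingers":-1,"roll":-1,"translation":[1,14,0]},
    {"fingers":-1,"roll":-2,"translation":[1.3,17.5,0]},
    {"fingers":-1,"roll":-3,"translation":[1.5,21,0]},
    {"fingers":-1,"roll":-4,"translation":[1.8,24.5,0]},
    {"fingers":-1,"roll":-5,"translation":[2,28,0]},
    {"fingers":-1,"roll":-5,"translation":[2.3,31.5,0]},
    {"fingers":-1,"roll":-5,"translation":[2.5,35,0]},
    {"fingers":-1,"roll":-5,"translation":[2.8,38.5,0]},
    {"fingers":-1,"roll":-5,"translation":[3,42,0]},
    {"fingers":-1,"roll":-5,"translation":[3.1,44.5,0]},
    {"fingers":-1,"roll":-5,"translation":[3.1,45.8,0.5]},
    {"fingers":-1,"roll":-5,"translation":[3.1,45.8,1]},
    {"fingers":-1,"roll":-5,"translation":[3.1,45.8,1]},
  ],
)

```text
clock: 6.7
eef_pos: [0.5098, -0.2219, 0.2669]
tool_rot: [0.999, 0.043, -0.002, -0.001]
ft_force: [-0.8, 0.4, -0.3]
grip_width: 0.0855
```

```bash
python3 - <<'E'
from h import *
import pickle
c=cam('wrist');save(c,'w5.png');pickle.dump(c,open('w5.pkl','wb'))
o=bot.get_obs();print(o['eef_pos'],o['tool_rot'],o['grip_width'])
for p in((.4872,-.2238,.17),(.5376,-.2208,.17)):print(proj(c,p).round(1))
E
```

```text
[ 0.51009363 -0.22110498  0.2676023 ] [ 0.99904363  0.04368803 -0.00145323 -0.0010339 ] 0.08547894519986016
[244.8 218.3]
[320.8 220.3]
```

View pics/w5.png

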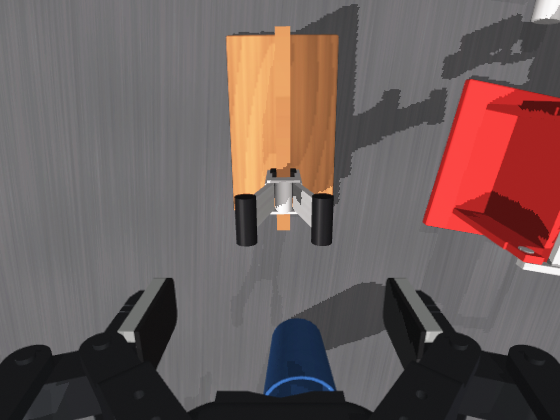

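Looking down at the clamp, the black handles are at (246,220) and (322,220), level and square to the tool, so the 5° yaw is right. The cup at (300,355) stays clear of the fingers. I'll descend and squeeze.

Call:
play_rows(
  motion=[
    {"fingers":-1,"roll":0,"translation":[0.2,0.1,1]},
    {"fingers":-1,"roll":0,"translation":[0.3,0.1,3]},
    {"fingers":-1,"roll":0,"translation":[0.3,0.1,5]},
    {"fingers":-1,"roll":0,"translation":[0.3,0.1,7]},
    {"fingers":-1,"roll":0,"translation":[0.3,0.1,9]},
    {"fingers":-1,"roll":0,"translation":[0.3,0.1,10.2]},
    {"fingers":-1,"roll":0,"translation":[0.3,0.1,10.2]},
    {"fingers":-0.5,"roll":0,"translation":[0.3,0.1,10.2]},
    {"fingers":-0.3,"roll":0,"translation":[0.3,0.1,10.2]},
    {"fingers":-0.1,"roll":0,"translation":[0.3,0.1,10.2]},
    {"fingers":0.1,"roll":0,"translation":[0.3,0.1,10.2]},
    {"fingers":0.2,"roll":0,"translation":[0.3,0.1,10.2]},
    {"fingers":0.2,"roll":0,"translation":[0.3,0.1,10.2]},
    {"fingers":0.2,"roll":0,"translation":[0.3,0.1,10.2]},
    {"fingers":0.2,"roll":0,"translation":[0.3,0.1,10.2]},
  ],
)

```text
clock: 8.0
eef_pos: [0.5142, -0.2228, 0.1672]
tool_rot: [0.999, 0.044, 0.0, 0.0]
ft_force: [0.3, -0.5, -1.1]
grip_width: 0.0346
```

Call:
play_rows(
  motion=[
    {"fingers":0.25,"roll":0,"translation":[0,0,0]},
    {"fingers":0.25,"roll":0,"translation":[0,0,-0.5]},
    {"fingers":0.25,"roll":0,"translation":[0,0,-1.5]},
    {"fingers":0.25,"roll":0,"translation":[0,0,-3]},
    {"fingers":0.25,"roll":0,"translation":[0,0,-4.5]},
    {"fingers":0.25,"roll":0,"translation":[0,0,-6]},
    {"fingers":0.25,"roll":0,"translation":[0,0,-7.5]},
    {"fingers":0.25,"roll":0,"translation":[0,0,-8.5]},
    {"fingers":0.25,"roll":0,"translation":[0,0,-9]},
    {"fingers":0.25,"roll":0,"translation":[0,0,-9]},
    {"fingers":0.25,"roll":0,"translation":[0,0,-9]},
  ],
)

```text
clock: 8.92
eef_pos: [0.5141, -0.2227, 0.257]
tool_rot: [0.999, 0.044, -0.0, -0.0]
ft_force: [-0.8, 0.7, -2.3]
grip_width: 0.0325
```

```bash
python3 - <<'E'
from h import *
import pickle
o=bot.get_obs();print(o['eef_pos'],o['tool_rot'],o['grip_width'],o['ft_force'])
cs={n:cam(n) for n in('scene','side')};pickle.dump(cs,open('c6.pkl','wb'))
def g(n,P):
    u,v=proj(cs[n],P).astype(int);x,y=max(u-60,0),max(v-80,0)
    print(n,x,y)
    im=cv2.cvtColor(np.asarray(cs[n]['pixels']),cv2.COLOR_RGB2BGR)[y:y+160,x:x+120]
    return cv2.resize(im,(390,520),interpolation=cv2.INTER_CUBIC)
P=o['eef_pos']-np.array([0,0,.05])
cv2.imwrite('pics/s6.png',np.hstack([g('scene',P),g('side',P)]))
E
```

```text
[ 0.51411941 -0.22271171  0.25700052] [ 9.99048532e-01  4.36122682e-02 -2.04586508e-05 -9.31357210e-06] 0.03251389667581089 [-0.83335783  0.73000389 -2.30256557]
scene 140 69
side 258 68
```

View pics/s6.png

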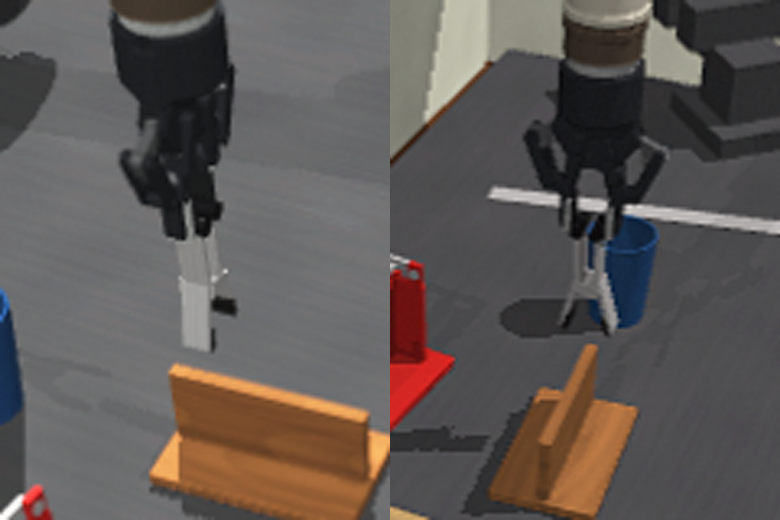

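The clamp hangs upright from the squeezed handles, jaws open, clear of the rail: pivot at scene crop (200,280), open pads at side crop (565–610,325). I'll carry it over the blank now.

Call:
play_rows(
  motion=[
    {"fingers":0.25,"roll":0,"translation":[0.2,-0.8,-0.5]},
    {"fingers":0.25,"roll":0,"translation":[0.7,-2.8,-1.5]},
    {"fingers":0.25,"roll":0,"translation":[1.5,-6,-3]},
    {"fingers":0.25,"roll":0.5,"translation":[2.5,-9.2,-3]},
    {"fingers":0.25,"roll":1,"translation":[3.5,-12.4,-3]},
    {"fingers":0.25,"roll":1.5,"translation":[4.5,-15.6,-3]},
    {"fingers":0.25,"roll":2,"translation":[5.5,-18.8,-3]},
    {"fingers":0.25,"roll":2.5,"translation":[6.3,-22,-3]},
    {"fingers":0.25,"roll":3,"translation":[7,-25.2,-3]},
    {"fingers":0.25,"roll":3.5,"translation":[7.5,-28.4,-3]},
    {"fingers":0.25,"roll":4,"translation":[8,-31.6,-3]},
    {"fingers":0.25,"roll":4.5,"translation":[8.5,-34.8,-3]},
    {"fingers":0.25,"roll":5,"translation":[8.8,-38,-3]},
    {"fingers":0.25,"roll":5.5,"translation":[9,-41,-3]},
    {"fingers":0.25,"roll":5.5,"translation":[9.25,-43,-3]},
    {"fingers":0.25,"roll":5.5,"translation":[9.25,-43.9,-3]},
    {"fingers":0.25,"roll":5.5,"translation":[9.25,-43.9,-3]},
    {"fingers":0.25,"roll":5.5,"translation":[9.25,-43.9,-3]},
  ],
)

```text
clock: 10.52
eef_pos: [0.5677, 0.2225, 0.2867]
tool_rot: [1.0, -0.004, -0.0, 0.001]
ft_force: [0.2, 0.1, -2.2]
grip_width: 0.0323
```

```bash
python3 - <<'E'
from h import *
import pickle
o=bot.get_obs();print(o['eef_pos'],o['tool_rot'],o['grip_width'],o['ft_force'])
cs={n:cam(n) for n in('scene','side','wrist')};pickle.dump(cs,open('c7.pkl','wb'))
def g(n,P,W,H,w,h):
    u,v=proj(cs[n],P).astype(int);x,y=max(u-w//2,0),max(v-h//2,0)
    print(n,x,y)
    im=cv2.cvtColor(np.asarray(cs[n]['pixels']),cv2.COLOR_RGB2BGR)[y:y+h,x:x+w]
    return cv2.resize(im,(W,H),interpolation=cv2.INTER_CUBIC)
P=o['eef_pos']-np.array([0,0,.12])
cv2.imwrite('pics/s7.png',np.hstack([g('scene',P,400,533,120,160),g('side',P,400,533,120,160)]))
E
```

```text
[0.5676601  0.22247758 0.28668235] [ 9.99991679e-01 -4.00601603e-03 -4.85578138e-04  5.98142865e-04] 0.03233084835014178 [ 0.23273952  0.11640441 -2.21289799]
scene 309 153
side 175 164
```

View pics/s7.png

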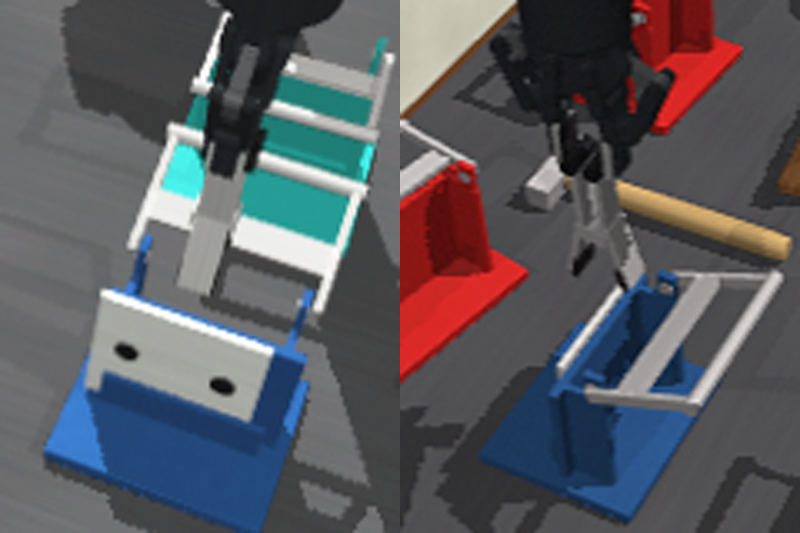

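```bash
python3 - <<'E'
from h import *
import pickle
cs=pickle.load(open('c7.pkl','rb'));s,d=cs['scene'],cs['side']
print('pad-ends side',onz(d,230,243,.173).round(4),onz(d,244.6,247,.173).round(4))
print('+x jaw lower end scene',onz(s,367.5,240,.173).round(4))
print(tri(s,(367.5,239),d,(230,243)))
E
```

```text
pad-ends side [0.5793 0.2272 0.173 ] [0.539  0.2239 0.173 ]
+x jaw lower end scene [0.5919 0.2244 0.173 ]
(array([0.58302752, 0.22262047, 0.16656424]), np.float64(0.0012680374868277726))
```

Call:
play_rows(
  motion=[
    {"fingers":0.25,"roll":0,"translation":[0.1,0,0.7]},
    {"fingers":0.25,"roll":0,"translation":[0.1,0,2]},
    {"fingers":0.25,"roll":0,"translation":[0.1,0,3.5]},
    {"fingers":0.25,"roll":0,"translation":[0.1,0,4.5]},
    {"fingers":0.25,"roll":0,"translation":[0.1,0,5.5]},
    {"fingers":0.25,"roll":0,"translation":[0.1,0,6.5]},
    {"fingers":0.25,"roll":0,"translation":[0.1,0,7.2]},
    {"fingers":0.25,"roll":0,"translation":[0.1,0,7.2]},
  ],
)

```text
clock: 11.33
eef_pos: [0.5682, 0.2221, 0.213]
tool_rot: [1.0, -0.004, -0.002, 0.001]
ft_force: [-1.1, 0.3, -1.9]
grip_width: 0.0322
```

No contact (pads should now be a few mm over the edge), so I'll lower the rest and look before letting go.

Call:
play_rows(
  motion=[
    {"fingers":0.25,"roll":0,"translation":[0,0,0.6]},
    {"fingers":0.25,"roll":0,"translation":[0,0,1.2]},
    {"fingers":0.25,"roll":0,"translation":[0,0,1.8]},
    {"fingers":0.25,"roll":0,"translation":[0,0,1.8]},
    {"fingers":0.25,"roll":0,"translation":[0,0,1.8]},
  ],
)

```text
clock: 11.75
eef_pos: [0.5688, 0.2226, 0.1966]
tool_rot: [1.0, -0.004, -0.0, 0.0]
ft_force: [0.4, -0.1, -0.6]
grip_width: 0.0323
```

```bash
cat > v.py <<'E'
from h import *
import pickle,sys
o=bot.get_obs();print(o['eef_pos'],o['tool_rot'],o['grip_width'],o['ft_force'])
cs={n:cam(n) for n in('scene','side')};pickle.dump(cs,open('c8.pkl','wb'))
def g(n,P,W,H,w,h):
    u,v=proj(cs[n],P).astype(int);x,y=max(u-w//2,0),max(v-h//2,0)
    print(n,x,y)
    im=cv2.cvtColor(np.asarray(cs[n]['pixels']),cv2.COLOR_RGB2BGR)[y:y+h,x:x+w]
    return cv2.resize(im,(W,H),interpolation=cv2.INTER_CUBIC)
P=np.array([.568,.2225,.13])
cv2.imwrite('pics/'+sys.argv[1],np.hstack([g('scene',P,400,533,90,120),g('side',P,400,533,90,120)]))
E
python3 v.py s8.png
```

```text
[0.56875097 0.22260176 0.19664155] [ 9.99990653e-01 -4.29483229e-03 -4.64851235e-04  1.79179682e-04] 0.03227113250499399 [ 0.38843964 -0.08912124 -0.56891428]
scene 321 184
side 190 194
```

View pics/s8.png

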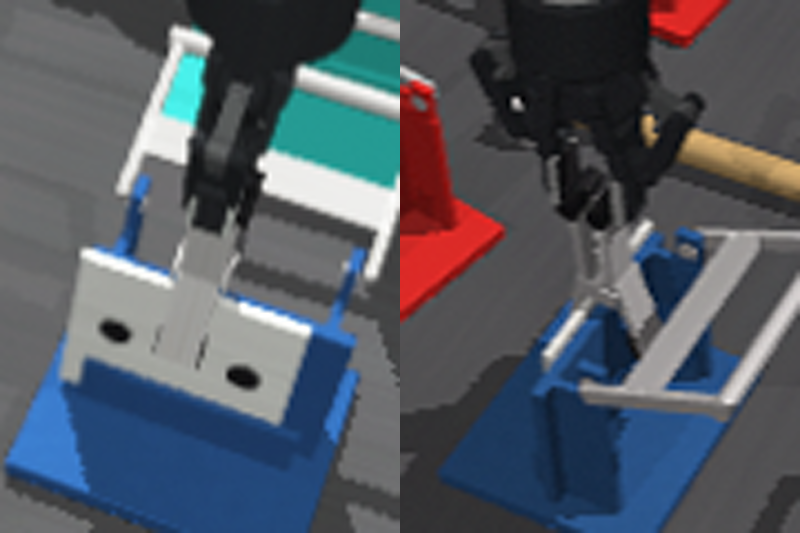

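The jaws straddle the blank and plate midway between the two holes, at scene crop (180,350), so I'll let it close.

Call:
play_rows(
  motion=[
    {"fingers":0.1,"roll":0,"translation":[0,0,0]},
    {"fingers":0.0,"roll":0,"translation":[0,0,0]},
    {"fingers":-0.1,"roll":0,"translation":[0,0,0]},
    {"fingers":-0.2,"roll":0,"translation":[0,0,0]},
    {"fingers":-0.3,"roll":0,"translation":[0,0,0]},
    {"fingers":-0.4,"roll":0,"translation":[0,0,0]},
    {"fingers":-0.5,"roll":0,"translation":[0,0,0]},
    {"fingers":-0.7,"roll":0,"translation":[0,0,0]},
    {"fingers":-1,"roll":0,"translation":[0,0,0]},
    {"fingers":-1,"roll":0,"translation":[0,0,0]},
    {"fingers":-1,"roll":0,"translation":[0,0,0]},
    {"fingers":-1,"roll":0,"translation":[0,0,0]},
  ],
)

```text
clock: 12.85
eef_pos: [0.5691, 0.2227, 0.1973]
tool_rot: [1.0, -0.004, 0.0, -0.0]
ft_force: [-0.5, 0.1, 0.1]
grip_width: 0.0857
```

Call:
play_rows(
  motion=[
    {"fingers":-1,"roll":0,"translation":[0,0,-0.5]},
    {"fingers":-1,"roll":0,"translation":[0,0,-1.5]},
    {"fingers":-1,"roll":0,"translation":[0,0,-3]},
    {"fingers":-1,"roll":0,"translation":[0,0,-5]},
    {"fingers":-1,"roll":0,"translation":[0,0,-7.5]},
    {"fingers":-1,"roll":0,"translation":[0,0,-10]},
    {"fingers":-1,"roll":0,"translation":[0,0,-12]},
    {"fingers":-1,"roll":0,"translation":[0,0,-13]},
    {"fingers":-1,"roll":0,"translation":[0,0,-13]},
    {"fingers":-1,"roll":0,"translation":[0,0,-13]},
  ],
)

```text
clock: 13.68
eef_pos: [0.5694, 0.2228, 0.3284]
tool_rot: [1.0, -0.004, 0.001, -0.0]
ft_force: [0.4, 1.0, -1.6]
grip_width: 0.0854
```

```bash
python3 v.py s9.png
```

```text
[0.56943188 0.22279427 0.32835098] [ 9.99989624e-01 -4.37706633e-03  1.17451726e-03 -4.62676313e-04] 0.08538487447941652 [ 0.35071282  0.99616451 -1.59696709]
scene 321 184
side 190 194
```

View pics/s9.png

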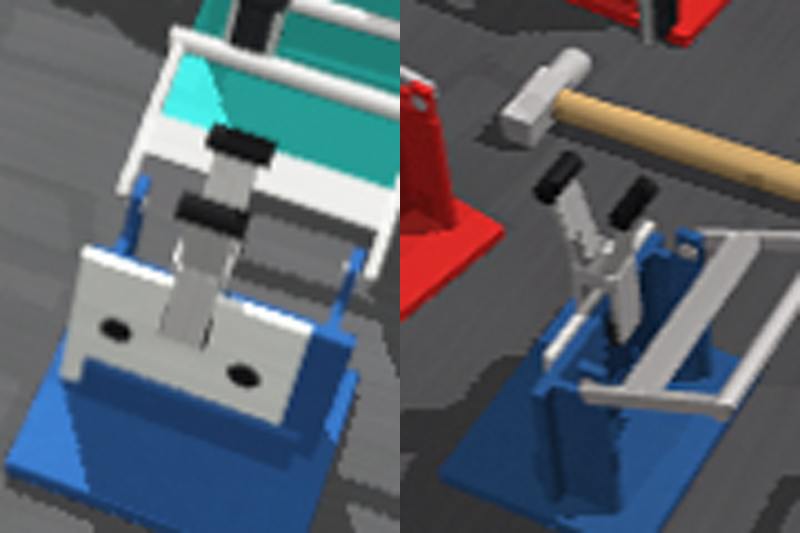

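The clamp stands on the blank's top edge with its handles up and the gripper clear. I'll triangulate the handles as a check.

```bash
python3 - <<'E'
from h import *
import pickle
cs=pickle.load(open('c8.pkl','rb'));s,d=cs['scene'],cs['side']
for a,b in(((369,232),(225.3,233.8)),((375.5,216.6),(242.7,239.7))): print(tri(s,a,d,b))
E
```

```text
(array([0.59211266, 0.22376648, 0.19805619]), np.float64(0.0014735620704882245))
(array([0.5427579 , 0.22419595, 0.19762178]), np.float64(1.2834192657167794e-05))
```

```bash
python3 -c "
from workcell import bot
print(bot.job_done(), bot.get_obs()['clock'])"
```

```text
the job is handed in; nothing more can be done
the job is handed in; nothing more can be done
```

I swung the stop over the back, where it stays open, then moved the spring clamp from its rail onto the middle of the blank's top edge and handed the job in. The last move ended at 13.7 s of the 56 s allowed. I got no verdict back.

**Last checks:**
- **Clamp position:** the handles triangulate level at z 198 mm, 49 mm apart, square to the stand. The pads are therefore about 24 mm below the blank's top edge (10 to 36 mm allowed) and about 2 mm off its middle (20 mm allowed).
- **Surroundings:** in the last picture the stop is open, the blank stands in its slot, and the gripper is open and clear.

**Not checked or slightly off:**
- **Pinch force:** I could not measure it directly.
- **Bystanders:** I never measured whether the hammer, try square or cup moved. The arm's paths stayed clear of them.
- **Refused call:** the first move call was refused because its rows lacked "roll". Nothing moved.
- **Bar grip reading:** the gripper showed about 10 mm on the 12 mm bar, but the hold was firm.

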